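# Start the vise's last coach screw

### The job

The old vise is being screwed back down and its last square-headed coach screw is standing loose in the pilot hole. Take the bakelite-handled socket key out of its wooden block, fit it fully down over the screw's square head, and start the thread: lean on the key straight down with a firm, steady push of about 18 N, never as much as 30 N, while turning it clockwise until the screw has cut in by a good half turn. Then let go and leave the key standing upright on the screw, without disturbing the yo-yo, bearing or axle lying about.

Things in the scene. Friction and masses are not known exactly. Their poses are not given: they have to be found in the camera images.
- key_handle (a point): Centre of the dark brown bakelite handle (30 mm square, 62 mm long) of the socket key, about 150 g, 108 mm tall, standing socket down. Handle top 31 mm above this point; a brass plate 35 mm square, 5 mm thick, begins 31 mm below it; then a 14 mm steel shank and a 20 mm square socket, its mouth 77 mm below this point. z up along the key; x, y square to the handle's flats; the socket is in line.
- key_seat (a point): Centre of the flat end face inside the key's socket, which rests on top of the screw's head; 64 mm below the handle's centre, 13 mm above the mouth, same axes. The socket is 14 mm square inside (1 mm of play on each side of the head, about 0.18 rad of free turn each way) and flares to 17 mm over the last 4 mm at the mouth. Any of the four quarter turns fits.
- screw_head (a point): Centre of the top of the steel coach screw's square head: 12 mm square, 14 mm tall, on a round collar 20 mm across, 3 mm thick; x, y square to the head's sides, z up. The screw stands upright in its pilot hole in the vise's lug, collar 27 mm above the lug, head top about 84 mm above the bench. Nothing within 60 mm of it is higher than 105 mm.
- screw: The coach screw itself, 60 g. With its point only resting in the pilot hole it turns almost freely and cuts nothing.
- pilot: The wood under the screw's point, at the bottom of the pilot hole. It is springy: pushed with over about 10 N the point sinks in, up to 2.4 mm at 12 N, and only then does turning cut (0.1 Nm at most), 3.5 mm deeper a turn; eased off, the screw springs back up and spins without cutting. Sunk in, about 13 N is borne by the spring and the rest by the bottom; 30 N (17 N on the bottom) splits the wood.
- thread (a joint): How far the screw has cut its thread, rad: 0 at the start, growing as it is turned clockwise (seen from above) under enough push; half a turn is 3.14.
- vise: Small chipped green cast-iron vise, fixed on a wooden plinth 260 x 220 mm, 30 mm thick, a grey tin box with latched cover (75 mm high) behind it. Origin: centre of the plinth's underside; x from the vise's tommy bar to the tin box; y from the screw already home (at x -30, y -80 mm) to the loose screw (at x -30, y 80 mm). The vise is 101 mm high.
- rack: Light wooden block that holds the key upright, 72 x 72 mm, 36 mm high, fixed; origin at the centre of its underside. The key stands in a 24 mm square hole, 26 mm deep, 2 mm wider than the socket on each side.
- yoyo: Faded blue wooden yo-yo, 57 mm across, 35 mm high, lying flat; origin at the centre of its underside. Leave it alone.
- bearing: Brass ring bearing, 22 mm across, 7 mm high, lying flat; origin at the centre of its underside. Leave it alone.
- axle: Steel axle, 8 mm thick, 60 mm long, lying along its x; origin at the middle of its underside. Leave it alone.
Things that resemble listed ones, but are neither listed nor needed, are in the scene too. Of the things like the part that bears key_handle, leave any that is purple; of the rest the larger one is meant.

How it is judged:
On the way, in this order (a step that is already met when the one before it is completed fails the run):
1. the key is fully down over the screw's square head (horizontal distance between key_seat and screw_head below 0.003 m and z of key_seat in the frame of screw_head below 0.003 m and angle between key_seat's own z axis and vertical below 0.12 rad), for 0.2 s.
2. with the key on it the screw has begun to cut its thread (value of joint thread above 0.8 rad and horizontal distance between key_seat and screw_head below 0.004 m and z of key_seat in the frame of screw_head below 0.004 m), for 0.1 s.
At the end, for the whole second after the job is handed in: The screw has cut its thread by about half a turn or more (2.6 rad or more), the key stands on its head (seat within 5 mm of the head's top in height and sideways, leaning less than 0.2 rad) and is let go, the screw still; yo-yo, bearing and axle are within 15 mm of where they lay (value of joint thread above 2.6 rad and horizontal distance between key_seat and screw_head below 0.005 m and z of key_seat in the frame of screw_head below 0.005 m and angle between key_seat's own z axis and vertical below 0.2 rad and linear speed of screw below 0.02 m/s and distance of each of yoyo, bearing, axle from where it was at the start of the episode below 0.015 m); the robot touches nothing.
It fails at once if the screw is pushed with about 30 N or more, so that its point splits the wood (contact force between screw and pilot above 17 N).
It fails at once if the yo-yo is knocked away (distance of yoyo from where it was at the start of the episode above 0.015 m).
It fails at once if the bearing is knocked away (distance of bearing from where it was at the start of the episode above 0.015 m).
It fails at once if the axle is knocked away (distance of axle from where it was at the start of the episode above 0.015 m).
It also fails if it takes over 70 s, if anything falls off the work surface, if the arm or the gripper's body presses on something with over 40 N, if the wrist force passes 120 N, or if a joint passes its speed limit or range.

### The arm

A 6-joint arm with a two-finger parallel gripper is mounted at the origin on the work surface. World frame = base frame: x ahead of the robot, y to its left, z up, the work surface at z = 0. Lengths are in m, angles in rad, forces in N, time in s.
With the tool pointing down it reaches from about 0.25 to 0.775 m from the base axis. Payload 4 kg.
Tool frame: the origin (TCP) lies at the very end of the fingers, on their centre line; the grasp point (between the pads) lies robot.grip_depth behind it (robot.grip_depth is the distance from the TCP to the grasp point, in m); z points along the fingers, y is the line along which they close (so a half turn about z gives the same grasp; the last joint's range is limited). The gripper opens to 94 mm and grips with 3 to 60 N. Pads are 16 mm wide; open, the fingers measure 119 mm over their backs; the gripper's body (75 mm by 177 mm) begins 78 mm behind the grasp point.
Start: joints at [1.113, 0.087, 1.371, -0, 1.684, -0.103], TCP at [0.191, 0.516, 0.206] pointing down, gripper open.
Joint ranges: [-3.1, 3.1], [-0.76, 2.03], [0.27, 2.55], [-1.08, 4.22], [0.17, 2.65], [-2.57, 2.57]. Speed limits (rad/s): [2.79, 2.79, 3.14, 3.14, 3.14, 3.14].

### API

Orientations are given as a unit quaternion [x, y, z, w].
In Python, from plant import state, eyes, job, robot gives the robot as it stands.
- The arm moves only by the tool send_rows, never from a script. Its argument "plan" is a list of rows, each a list of 2 entries, a list of its own where there are three numbers: the shift along the tool's x, y, z each as a share of 0.4 m, from -1 to 1, then the turn about the tool's z as a share of 30 degrees, from -1 to 1. A call has 1 to 5 rows; each row shifts and turns the commanded pose from where the row before left it, along the tool's axes as they then stand; what a row does not reach is not made up. A row lasts 1/8 s, in which the tool goes at most 62.5 mm and 10.7 degrees, less where a joint would pass 70% of its speed; a pose out of reach is approached as far as the arm can. A call with a number of a shift or a turn outside -1 to 1 is refused whole. A call with a gripper value outside its range is refused whole. "grip" is the opening, from 0 (shut) to 1 (fully open), set as the call begins (left out, the last holds). The fingers move at their own pace and stop on an object; "grip_force" is the grip in N (left out, the last holds). Time passes only in rows, so rows that do not move let the fingers close. It gives the time, the measured TCP pose, the force, the opening and the grip force at its end, in the units of the state.
- state(): the state, without advancing time (a new reading comes with each control period).
- eyes.capture(name): name is "scene" or "top"; returns a dict with "img" (384x512x3 uint8, blue, green, red), "fx", "fy", "cx", "cy" (pixels), "dist" ([k1, k2, p1, p2, k3] as OpenCV has them; the pictures are not rectified), "world_to_cam" (4x4, takes a point from world to camera coordinates). Camera axes: x right, y down, z forward; pixel columns grow to the right and rows downward; lengths in m; the calibration is good to about 2 mm. A picture is of the moment at which its call begins. There is no depth.
- job.close_job(): hands the job in; it is judged then, once.
The state is a dict: "t": time; "joints": joint angles; "qvel": joint speeds; "tau": joint torques, N m; "tool_pos": TCP position; "eef_rot": TCP orientation; "force": force on the tool from outside, world axes, zero at the start; "torque": the same for the moment, N m; "grip_width": finger opening in m; "grasp_force": force on a finger pad.
Only numpy, scipy, OpenCV 4.12 (cv2) and the standard library are available. Lean on these libraries where they do the work, as an engineer would, in place of code of your own. Each camera call takes 0.05 s, during which the arm holds its last target. There are 200 camera calls.

## Working session

There is one attempt and no reset: what is moved stays moved. The work goes in short steps, Python scripts to look and compute and a tool call to move; the robot and the scene stay as the last step left them, time stands still between calls to the robot, and variables do not carry over. Pictures are saved under pics/ and viewed, at most 10 in all, crops included, and the job is handed in when it is done.

Besides the shell and the picture viewer there is one more tool, called by a JSON object that holds its "api" and its "payload", one argument or row to a line. send_rows: Moves the arm, as the interface text tells. Its arguments: {"type":"object","properties":{"plan":{"type":"array","items":{"type":"array"}},"grip":{"type":"number"},"grip_force":{"type":"number"}},"required":["plan"]}

```bash
mkdir -p pics; ls
python3 - <<'E'
from plant import state, eyes, job, robot
import cv2,pickle
s=state();print(s, robot.grip_depth)
for n in("scene","top"):
    c=eyes.capture(n);pickle.dump(c,open(n+'.pkl','wb'));cv2.imwrite(f'pics/{n}0.png',c['img'])
    print(n,c['fx'],c['cx'],c['cy'],c['dist'],c['world_to_cam'])
E
```

```text
pics
{'t': 0.0, 'joints': array([ 1.11290995e+00,  8.79185498e-02,  1.37222727e+00, -2.63718886e-05,
        1.68360386e+00, -1.03076113e-01]), 'qvel': array([ 0.00076719, -0.00052539, -0.00097525,  0.00012406, -0.00018252,
        0.0005654 ]), 'tau': array([ 6.07182938e-04, -3.40192723e+01, -3.02426791e+01,  7.19257188e-02,
        3.29295325e-02, -1.72214154e-04]), 'tool_pos': array([0.19083468, 0.51524881, 0.2043378 ]), 'eef_rot': array([ 1.76477373e-01,  9.84304106e-01, -1.03999528e-03, -2.85960479e-04]), 'force': array([ 0.84504903,  0.85915133, -0.27382756]), 'torque': array([-0.03829745, -0.03571274,  0.00244208]), 'grasp_force': 0.0, 'grip_width': 0.09408219492440137} 0.0188
scene 424.5389188249505 257.5229496821298 188.06275730110102 [-0.06199471  0.          0.          0.          0.        ] [[-0.28597445  0.95820492  0.00787107  0.21080034]
 [ 0.61782996  0.19065651 -0.76284746 -0.25455992]
 [-0.73246485 -0.2132919  -0.64653059  1.44269961]
 [ 0.          0.          0.          1.        ]]
top 391.1424891008244 263.10021176058945 186.3217842168901 [-0.09160734  0.          0.          0.          0.        ] [[ 0.00426057 -0.99992584  0.01140848 -0.05859456]
 [-0.98084043 -0.00640073 -0.19470769  0.53183062]
 [ 0.19476627 -0.01036033 -0.98079496  0.96960973]
 [ 0.          0.          0.          1.        ]]
```

View pics/scene0.png

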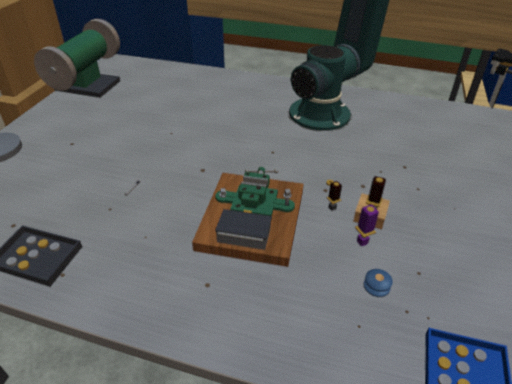

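View pics/top0.png

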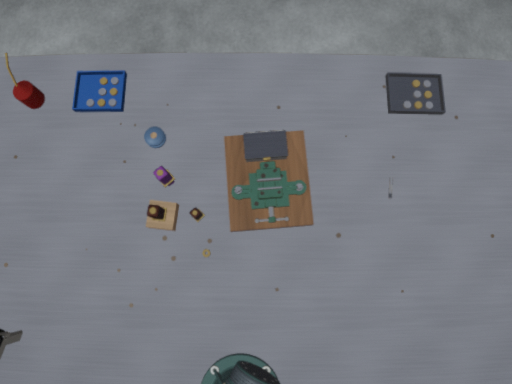

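Candidates for the key: brown in the block at top (156,212) / scene (376,190), small brown at top (197,213) / scene (334,190), and purple at top (164,176) / scene (368,215). Leaving out the purple one, the larger brown one in the block is meant. The loose screw should be the left one in the top view, near (238,190). I'll confirm both in an enlarged crop.

Run:
```python
import pickle,cv2,numpy as np
t=pickle.load(open('top.pkl','rb'))['img'];s=pickle.load(open('scene.pkl','rb'))['img']
a=cv2.resize(t[120:270,135:315],(640,533),interpolation=cv2.INTER_CUBIC)
cv2.imwrite('pics/c1.png',a)
b=cv2.resize(s[160:260,190:400],(798,380),interpolation=cv2.INTER_CUBIC)
cv2.imwrite('pics/c2.png',b)
```

```text
(no output)
```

View pics/c1.png

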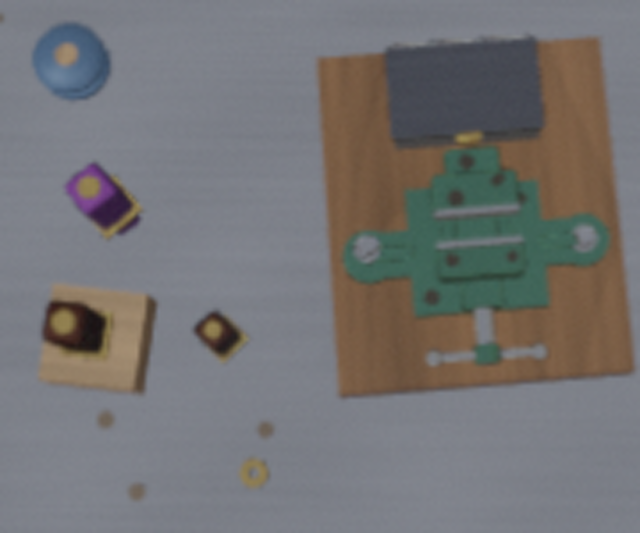

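View pics/c2.png

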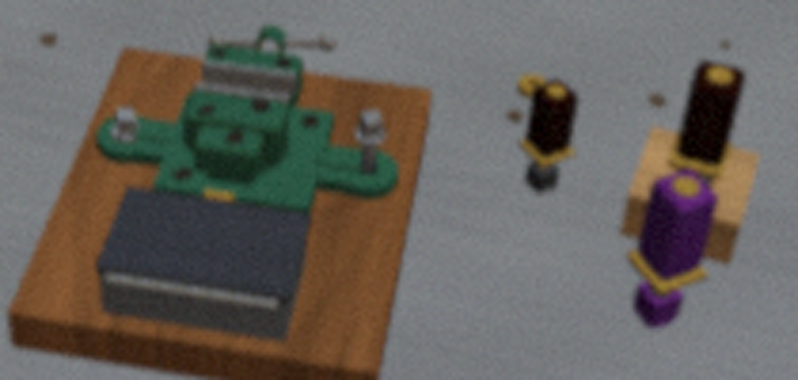

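The large brown key stands in the block, with its top disc at top (152.4,210.3) / scene (379.2,179.7). The loose screw is at top (238.2,189.5) / scene (287.6,190.8). It stands tall on its collar, while the other screw is down.

```bash
cat > h.py <<'E'
import cv2,numpy as np,pickle
def ray(c,p):
    K=np.array([[c['fx'],0,c['cx']],[0,c['fy'],c['cy']],[0,0,1]])
    u=cv2.undistortPoints(np.array([[p]],float),K,np.array(c['dist']))[0,0]
    M=np.array(c['world_to_cam']);R=M[:3,:3];o=-R.T@M[:3,3];d=R.T@np.array([*u,1]);return o,d/np.linalg.norm(d)
def plane(c,p,z):
    o,d=ray(c,p);return (o+d*(z-o[2])/d[2])
def tri(c1,p1,c2,p2):
    o1,d1=ray(c1,p1);o2,d2=ray(c2,p2)
    a=np.linalg.lstsq(np.c_[d1,-d2],o2-o1,rcond=None)[0]
    A=o1+a[0]*d1;B=o2+a[1]*d2;return (A+B)/2,np.linalg.norm(A-B)
def proj(c,X):
    K=np.array([[c['fx'],0,c['cx']],[0,c['fy'],c['cy']],[0,0,1]]);M=np.array(c['world_to_cam'])
    return cv2.projectPoints(np.array([X],float),cv2.Rodrigues(M[:3,:3])[0],M[:3,3],K,np.array(c['dist']))[0].reshape(2)
def blob(c,near,r,lo,hi,up=8):
    x,y=int(near[0]),int(near[1]);im=c['img'][y-r:y+r+1,x-r:x+r+1]
    im=cv2.resize(im,None,fx=up,fy=up,interpolation=cv2.INTER_CUBIC)
    m=cv2.inRange(cv2.cvtColor(im,cv2.COLOR_BGR2HSV),lo,hi)
    n,l,st,ce=cv2.connectedComponentsWithStats(m)
    q=(np.array(near)-[x-r,y-r]+.5)*up-.5
    i=min((i for i in range(1,n) if st[i,4]>up*up*2),key=lambda i:np.linalg.norm(ce[i]-q))
    return (ce[i]+.5)/up-.5+[x-r,y-r],st[i,4]/up**2,np.argwhere(l==i)[:,::-1]
E
python3 - <<'E'
from h import *
t=pickle.load(open('top.pkl','rb'));s=pickle.load(open('scene.pkl','rb'))
D=((15,90,90),(35,255,255))
pt,at,_=blob(t,(152.4,210.3),6,*D);ps,a2,_=blob(s,(379.2,179.7),6,*D)
print('disc',pt,at,ps,a2,tri(t,pt,s,ps),plane(t,pt,.118),plane(s,ps,.118))
S=((0,0,125),(180,70,255))
pt,at,_=blob(t,(238.2,189.5),7,*S);ps,a2,_=blob(s,(287.6,190.3),5,*S)
print('screw',pt,at,ps,a2,tri(t,pt,s,ps),plane(t,pt,.084),plane(s,ps,.084))
# rack yaw
m=cv2.inRange(cv2.cvtColor(t['img'],cv2.COLOR_BGR2HSV),(10,60,100),(22,160,255));m[:195]=0;m[235:]=0;m[:,:140]=0;m[:,182:]=0
c=max(cv2.findContours(m,0,2)[0],key=cv2.contourArea);P=np.array([plane(t,p,.036)[:2] for p in c[:,0].astype(float)],np.float32)
print('rack',cv2.minAreaRect(P))
for z,p in((.03,(225.0,136.)),(.03,(303.5,131)),(.03,(231,231)),(.03,(312.5,225))):print(plane(t,p,z))
def crop(c,x,y,r):return cv2.resize(c['img'][y-r:y+r,x-r:x+r],(390,390),interpolation=cv2.INTER_CUBIC)
cv2.imwrite('pics/c3.png',np.hstack([crop(t,238,189,10),crop(s,288,192,10)]))
E
```

```text
disc [152.32399013 210.13516607] 43.515625 [379.04967949 179.20104895] 26.8125 (array([0.45859841, 0.21254127, 0.11802308]), np.float64(0.001487406519445881)) [0.45853628 0.21331333 0.118     ] [0.45890179 0.21181153 0.118     ]Traceback (most recent call last):
  File "<stdin>", line 7, in <module>
  File "h.py", line 21, in blob
    i=min((i for i in range(1,n) if st[i,4]>up*up*2),key=lambda i:np.linalg.norm(ce[i]-q))
ValueError: min() iterable argument is empty
```

Run:
```python
from h import *
t=pickle.load(open('top.pkl','rb'));s=pickle.load(open('scene.pkl','rb'))
# rack yaw
m=cv2.inRange(cv2.cvtColor(t['img'],cv2.COLOR_BGR2HSV),(8,50,90),(24,200,255));m[:195]=0;m[235:]=0;m[:,:140]=0;m[:,182:]=0
c=max(cv2.findContours(m,0,2)[0],key=cv2.contourArea);P=np.array([plane(t,p,.036)[:2] for p in c[:,0].astype(float)],np.float32)
print('rack',cv2.minAreaRect(P))
for z,p in((.03,(225.0,136.)),(.03,(303.5,131)),(.03,(231,231)),(.03,(312.5,225))):print(plane(t,p,z))
print(plane(t,(238.2,189.5),.084),plane(s,(287.6,190.8),.084),tri(t,(238.2,189.5),s,(287.6,190.8)))
for c,x,y in((t,238,189),(s,288,191)):
    h=cv2.cvtColor(c['img'],cv2.COLOR_BGR2HSV)[y-5:y+7,x-6:x+7];print(h[...,2]);print(h[...,1])
def crop(c,x,y,r):return cv2.resize(c['img'][y-r:y+r,x-r:x+r],(390,390),interpolation=cv2.INTER_CUBIC)
cv2.imwrite('pics/c3.png',np.hstack([crop(t,238,189,10),crop(s,288,192,10)]))
```

```text
rack ((0.45772477984428406, 0.2112603783607483), (0.07371093332767487, 0.07206454873085022), 83.59483337402344)
[0.6768248  0.04925773 0.03      ]
[ 0.69308151 -0.16685669  0.03      ]
[0.41695347 0.02747913 0.03      ]
[ 0.4337366  -0.18638082  0.03      ]
[0.51730851 0.00748198 0.084     ] [0.52322958 0.00965967 0.084     ] (array([0.51808123, 0.00818996, 0.07943521]), np.float64(0.0009399166689652983))
[[120 117 115 114 112 108 105 103 101 100  99 102 107]
 [119 114 104  92 101 103 101 100  99  94  92  92  95]
 [115 103  96 102 114 116 110 104 105  99 100 100 101]
 [107  98 100 112 134 134 131 132 124 101 101 101 101]
 [ 97 100 108 123 134 132 133 133 130 113 102  97  97]
 [ 98  95  94 114 129 132 133 133 121 101 100  89  92]
 [101  97 103 122 125 132 126 118 109 104 101 102 102]
 [102 101 109 121 126 126 105 103 118 112  96 100 103]
 [102 101 103 108 115 112 121 124 118 107 102  99  99]
 [104 102 102 104 110 123 125 106  98  98  96  96  93]
 [106 104 101 102 102 101  93  91  99 100  99  99 100]
 [100 102 101 102 101 100 100  99 101 100 100 100 101]]
[[111 111 111 103  91  85  80 
[... 1252 characters left out ...]
0  95  95  95 113 110 111 113 119 111]]
[[153 162 160 152 158 154 164 165 163 154 165 157 164]
 [153 160 163 162 153 154 155 161 160 168 161 157 161]
 [163 161 162 134 108 107 104 114 148 162 154 166 156]
 [165 158 133  59  35  25  28  49 121 159 168 166 167]
 [158 153 117  11   7  12   6  13  94 148 167 153 162]
 [156 154 118  13  20  10  13  14  74 142 165 152 160]
 [160 145  99  26   8   7   8  24  73 138 174 151 166]
 [146 107  47  40  15  19  31  27  66 133 159 156 159]
 [142  76  14  12  30  33  35  20  25 100 142 157 159]
 [147  63   9  10  14  19  17   0  14  81 146 160 155]
 [162  92  13   6   6   5  10   5  23  97 153 162 160]
 [159 134  70  28   5   8   0  34  67 136 162 163 165]]
```

View pics/c3.png

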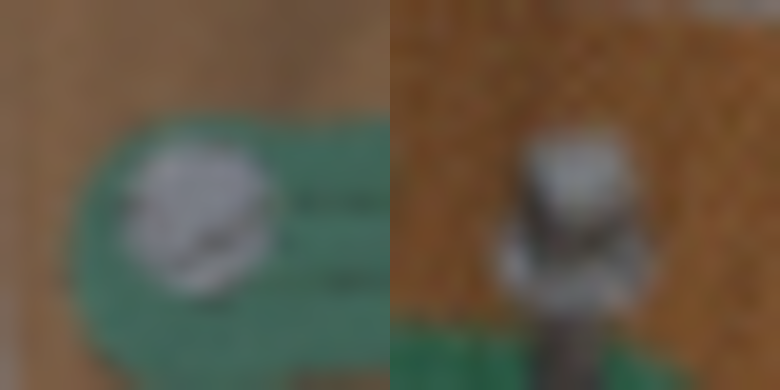

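Crop shows the square head's top face with centre about top (237.0,188.3) / scene (287.2,190.3). Its near edge slopes about 28° up to the right in the top view, so head yaw is about 28° mod 90. Next I turn to the key's flats (yaw about 83.6°) and move over it.

Run:
```python
from h import *
t=pickle.load(open('top.pkl','rb'));s=pickle.load(open('scene.pkl','rb'))
for a in((237,188.3),(237.3,188.6)):print(plane(t,a,.084),tri(t,a,s,(287.2,190.3)),plane(s,(287.2,190.3),.084))
```

```text
[0.52037648 0.01056717 0.084     ] (array([0.52074503, 0.00939292, 0.08337686]), np.float64(0.002470076058705237)) [0.52173943 0.00832801 0.084     ]
[0.51960914 0.0097955  0.084     ] (array([0.52004469, 0.00895198, 0.08271028]), np.float64(0.0018707895519781167)) [0.52173943 0.00832801 0.084     ]
```

{"api": "send_rows", "payload": {
  "plan": [
    [[0,0,0],-0.31],
    [[0,0,0],-0.155],
    [[-0.1,-0.09,0],0],
    [[-0.1,-0.09,0],0],
    [[-0.1,-0.09,0],0]
  ],
  "grip": 1
}}

```text
t: 0.72
tool_pos: [0.2989, 0.3937, 0.2049]
eef_rot: [0.055, 0.998, -0.0, -0.0]
force: [0.9, 0.1, 0.4]
grip_width: 0.0942
grasp_force: 0.0
```

{"api": "send_rows", "payload": {
  "plan": [
    [[-0.1,-0.09,0],0],
    [[-0.1,-0.09,0],0],
    [[-0.1,-0.09,0],0],
    [[-0.1,-0.09,0],0],
    [[0,0,0],0]
  ]
}}

```text
t: 1.35
tool_pos: [0.4429, 0.2315, 0.2046]
eef_rot: [0.059, 0.998, -0.001, -0.001]
force: [0.6, 0.2, -0.4]
grip_width: 0.094
grasp_force: 0.0
```

```bash
cat > st.py <<'E'
from plant import state
import numpy as np
s=state();q=s['eef_rot'];x,y,z,w=q
Y=np.array([2*(x*y-w*z),1-2*(x*x+z*z)]);X=np.array([1-2*(y*y+z*z),2*(x*y+w*z)])
def go(T):
    d=np.array(T[:2])-s['tool_pos'][:2];return np.round([d@X/.4,d@Y/.4,(s['tool_pos'][2]-T[2])/.4],4)
if __name__=='__main__':
    print(s['t'],s['tool_pos'].round(4),'yaw',np.degrees(np.arctan2(Y[1],Y[0])).round(2),'q',q.round(4),'F',s['force'].round(2),'T',s['torque'].round(3),s['joints'].round(2),s['grip_width'],s['grasp_force'])
    import sys
    if len(sys.argv)>3:print(go([float(a) for a in sys.argv[1:]]))
E
python3 st.py .4586 .2125 .068
```

```text
1.35 [0.4429 0.2315 0.2046] yaw 83.28 q [ 5.860e-02  9.983e-01 -6.000e-04 -5.000e-04] F [ 0.6   0.21 -0.37] T [-0.004 -0.018 -0.054] [ 0.37 -0.02  1.49 -0.    1.68 -1.09] 0.09396829587168294 0.0
[-0.0445 -0.0425  0.3415]
```

{"api": "send_rows", "payload": {
  "plan": [
    [[-0.0445,-0.0425,0.03],0],
    [[0,0,0.1],0],
    [[0,0,0.11],0],
    [[0,0,0.1],0],
    [[0,0,0],0]
  ]
}}

```text
t: 1.98
tool_pos: [0.4534, 0.2152, 0.0657]
eef_rot: [0.055, 0.998, -0.001, -0.004]
force: [-0.1, 0.8, 0.5]
grip_width: 0.0942
grasp_force: 0.0
```

```bash
python3 st.py .4586 .2125 .068
```

```text
1.975 [0.4534 0.2152 0.0657] yaw 83.7 q [ 0.055   0.9985 -0.0015 -0.0043] F [-0.09  0.76  0.46] T [-0.02  -0.04  -0.008] [ 0.33  0.06  1.68  0.    1.41 -1.13] 0.09417516686169539 0.0
[-0.0138 -0.0054 -0.0058]
```

{"api": "send_rows", "payload": {
  "plan": [
    [[0,0,0],0],
    [[0,0,0],0]
  ]
}}

```text
t: 2.22
tool_pos: [0.4586, 0.2162, 0.072]
eef_rot: [0.055, 0.998, 0.001, 0.002]
force: [-0.5, -0.4, 0.7]
grip_width: 0.0942
grasp_force: 0.0
```

```bash
python3 st.py .4586 .2125 .068
```

```text
2.225 [0.4586 0.2162 0.072 ] yaw 83.65 q [5.540e-02 9.985e-01 9.000e-04 2.100e-03] F [-0.47 -0.39  0.75] T [ 0.013 -0.005 -0.016] [ 0.33  0.05  1.67  0.    1.41 -1.13] 0.09423207177830817 0.0
[-0.001  -0.0092  0.0101]
```

{"api": "send_rows", "payload": {
  "plan": [
    [[0,-0.009,0.007],0],
    [[0,0,0],0],
    [[0,0,0],0],
    [[0,0,0],0]
  ]
}}

```text
t: 2.72
tool_pos: [0.4568, 0.2118, 0.0667]
eef_rot: [0.056, 0.998, 0.0, 0.0]
force: [0.3, -0.1, 0.1]
grip_width: 0.0943
grasp_force: 0.0
```

```bash
python3 st.py .4586 .2125 .068
```

```text
2.725 [0.4568 0.2118 0.0667] yaw 83.61 q [5.570e-02 9.984e-01 1.000e-04 0.000e+00] F [ 0.35 -0.1   0.12] T [ 0.003 -0.005 -0.011] [ 0.32  0.05  1.69  0.    1.4  -1.14] 0.09430814983718526 0.0
[-0.0043  0.0024 -0.0031]
```

{"api": "send_rows", "payload": {
  "plan": [
    [[-0.003,0.002,0],0],
    [[0,0,0],0],
    [[0,0,0],0],
    [[0,0,0],0],
    [[0,0,0],0]
  ],
  "grip": 0,
  "grip_force": 50
}}

```text
t: 3.35
tool_pos: [0.458, 0.2125, 0.0667]
eef_rot: [0.056, 0.998, 0.0, -0.0]
force: [0.6, 0.1, -0.6]
grip_width: 0.0473
grasp_force: 0.0
```

{"api": "send_rows", "payload": {
  "plan": [
    [[0,0,0],0],
    [[0,0,0],0],
    [[0,0,0],0]
  ]
}}

```text
t: 3.72
tool_pos: [0.458, 0.2124, 0.0667]
eef_rot: [0.056, 0.998, 0.0, 0.0]
force: [0.2, -0.4, 0.2]
grip_width: 0.0299
grasp_force: 50.0
```

```bash
python3 st.py .4586 .2125 .068
```

```text
3.725 [0.458  0.2124 0.0667] yaw 83.62 q [0.0556 0.9985 0.     0.    ] F [ 0.22 -0.36  0.22] T [-0.009 -0.018  0.009] [ 0.32  0.06  1.68  0.    1.4  -1.14] 0.029948213718288416 49.99686777591705
[-0.0014  0.0004 -0.0032]
```

{"api": "send_rows", "payload": {
  "plan": [
    [[0,0,-0.06],0],
    [[0,0,-0.12],0],
    [[0,0,-0.14],0],
    [[0,0,0],-0.287],
    [[0,0,0],-0.287]
  ]
}}

```text
t: 4.35
tool_pos: [0.4583, 0.2125, 0.1955]
eef_rot: [-0.097, 0.995, 0.0, 0.001]
force: [-0.5, -0.4, -2.1]
grip_width: 0.03
grasp_force: 50.0
```

{"api": "send_rows", "payload": {
  "plan": [
    [[0,0,0],-0.287],
    [[0,0,0],-0.287],
    [[0,0,0],0],
    [[0,0,0],0]
  ]
}}

```text
t: 4.85
tool_pos: [0.4579, 0.2124, 0.1944]
eef_rot: [-0.241, 0.97, 0.0, -0.0]
force: [0.3, -0.1, -1.7]
grip_width: 0.0296
grasp_force: 50.0
```

```bash
python3 st.py .5198 .0092 .175
```

```text
4.85 [0.4579 0.2124 0.1944] yaw 117.94 q [-2.414e-01  9.704e-01  0.000e+00 -2.000e-04] F [ 0.29 -0.08 -1.69] T [ 0.062  0.007 -0.07 ] [ 0.32 -0.01  1.49  0.    1.66 -1.74] 0.02962371659645487 49.99654948711395
[ 0.1013 -0.5213  0.0485]
```

{"api": "send_rows", "payload": {
  "plan": [
    [[0.021,-0.105,0],0],
    [[0.021,-0.105,0],0],
    [[0.021,-0.105,0],0],
    [[0.021,-0.105,0],0],
    [[0.0173,-0.1013,0],0]
  ]
}}

```text
t: 5.48
tool_pos: [0.5206, 0.008, 0.1947]
eef_rot: [-0.242, 0.97, 0.0, 0.0]
force: [0.1, -0.2, -1.0]
grip_width: 0.0297
grasp_force: 50.0
```

{"api": "send_rows", "payload": {
  "plan": [
    [[0,0,0.03],0],
    [[0,0,0.035],0],
    [[0,0,0],0],
    [[0,0,0],0],
    [[0,0,0],0]
  ]
}}

```text
t: 6.1
tool_pos: [0.5206, 0.01, 0.1693]
eef_rot: [-0.243, 0.97, -0.0, 0.001]
force: [0.1, -0.4, -0.6]
grip_width: 0.03
grasp_force: 50.0
```

```bash
python3 st.py .5198 .0092 .15
python3 - <<'E'
from plant import eyes
from h import *
t=eyes.capture('top');s=eyes.capture('scene');pickle.dump((t,s),open('p2.pkl','wb'))
def crop(c,x,y,r):return cv2.resize(c['img'][y-r:y+r,x-r:x+r],(390,390),interpolation=cv2.INTER_CUBIC)
cv2.imwrite('pics/c4.png',np.hstack([crop(t,238,180,26),crop(s,288,175,26)]))
E
```

```text
6.1 [0.5206 0.01   0.1693] yaw 118.12 q [-2.429e-01  9.700e-01 -1.000e-04  6.000e-04] F [ 0.1  -0.4  -0.64] T [0.042 0.024 0.008] [-0.09  0.03  1.5   0.    1.61 -2.15] 0.03001561339298306 49.99637424945831
[ 0.0027 -0.0008  0.0483]
```

View pics/c4.png

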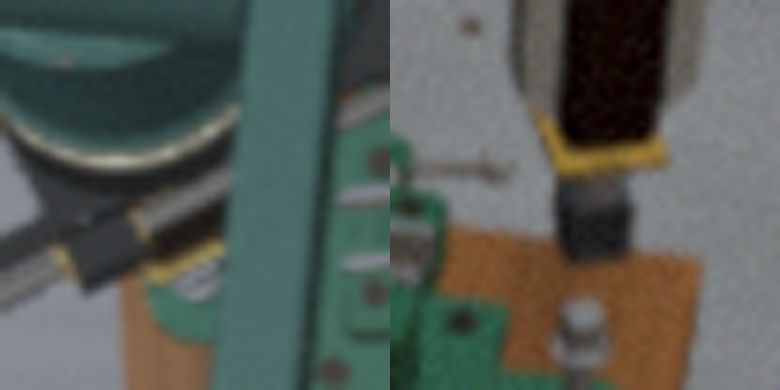

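The scene crop shows the socket mouth above the screw, slightly to its right (about x 596 against an expected 587 in the crop). I'll measure the edges numerically.

Run:
```python
from h import *
t,s=pickle.load(open('p2.pkl','rb'));s0=pickle.load(open('scene.pkl','rb'))
h=cv2.cvtColor(s['img'],cv2.COLOR_BGR2HSV)
np.set_printoptions(linewidth=200)
print('V socket rows 170..185, cols 280..299');print(h[170:186,280:300,2]);
print('S');print(h[180:186,280:300,1])
print('S screw rows 186..200');print(h[186:200,280:300,1])
for p in([.5206,.01,.1126],[.52,.0092,.084],[.52,.0092,.070]):print(proj(s,p))
```

```text
V socket rows 170..185, cols 280..299
[[137 135 124 114 145 152 153 152 143 137 132 129 132 140 144 141 137 127 125 123]
 [139 139 128 118 129 138 136 135 128 113 110 104  98 102 113 117 121 119 119 128]
 [136 139 139 125  90  93  88  85  97  85  87  87  84  91 112 129 124 132 129 131]
 [137 137 140 127  69  53  56  62  69  73  76  73  78  97 131 134 135 135 133 137]
 [133 140 138 118  59  46  55  57  64  72  75  77  72  88 123 135 135 136 138 132]
 [138 137 136 105  51  49  51  61  63  65  71  71  64  79 114 132 139 131 135 136]
 [133 137 135 105  50  39  46  56  56  57  55  51  48  59  94 126 134 135 134 137]
 [135 138 129 104  46  22  37  47  43  40  38  38  33  41  82 126 134 136 137 137]
 [133 134 136 114  55  27  33  31  34  30  29  28  28  42  90 127 137 134 133 132]
 [126 135 135 115  54  20  31  34  31  32  31  28  29  46  96 131 137 134 131 135]
 [121 119 117 101  53  22  31  26  33  25  28  32  34  52 101 132 135 134 133 133]
 [109 112 108 103  65  32  28  32  31  33  30  27  30  51  99 125 130 123 130 130]
 [110 111 107 102  79  40  32  35  40  36  39  36  44  64  99 119 
[... 1336 characters left out ...]
5 166 159 150 155 158 164 158 153]
 [164 162 152 114  50  14  24  16  33  35  55 131 158 155 159 162 160 164 160 166]
 [156 162 133  72   8  12  45  36  31  16  32  98 147 165 160 163 166 159 165 158]
 [165 168 152  62   0   6  23   9   9  11  19  83 145 158 166 150 149 167 162 159]
 [151 154 163  94  28   5  10  12   9   2  29  98 153 161 152 164 159 160 160 164]
 [146 146 159 125  70  25  10   7  12  37  68 129 160 168 159 160 160 154 158 164]
 [ 97 101 113 107  93  69  28  10  43  85 125 154 160 160 159 157 160 164 155 162]
 [ 96  81  85  59  68  45  41  41  50  68 104 137 152 150 157 163 164 159 155 161]]
[288.66677758 180.78871476]
[287.73017911 189.91414475]
[287.41442192 194.3649626 ]
```

{"api": "send_rows", "payload": {
  "plan": [
    [[0,-0.0035,0.03],0],
    [[0,0,0.03],0],
    [[0,0,0],0],
    [[0,0,0],0],
    [[0,0,0],0]
  ]
}}

```text
t: 6.82
tool_pos: [0.5213, 0.0081, 0.1451]
eef_rot: [-0.242, 0.97, -0.0, 0.0]
force: [-0.9, -0.4, -1.6]
grip_width: 0.0298
grasp_force: 50.0
```

```bash
python3 st.py .5203 .0086 .128
```

```text
6.825 [0.5213 0.0081 0.1451] yaw 118.06 q [-2.424e-01  9.702e-01 -1.000e-04  4.000e-04] F [-0.9  -0.37 -1.55] T [0.129 0.041 0.048] [-0.09  0.04  1.54  0.    1.56 -2.15] 0.02975305269905589 49.9963903427124
[0.0017 0.0023 0.0427]
```

{"api": "send_rows", "payload": {
  "plan": [
    [[0.0015,0.0018,0.005],0],
    [[0,0,0.005],0],
    [[0,0,0.005],0],
    [[0,0,0.003],0],
    [[0,0,0],0]
  ]
}}

```text
t: 7.45
tool_pos: [0.5201, 0.0085, 0.1373]
eef_rot: [-0.242, 0.97, 0.0, -0.0]
force: [-0.0, -0.1, -1.9]
grip_width: 0.0299
grasp_force: 50.0
```

```bash
python3 st.py .5203 .0086 .128
```

```text
7.45 [0.5201 0.0085 0.1373] yaw 118.06 q [-2.424e-01  9.702e-01  1.000e-04 -1.000e-04] F [-0.04 -0.06 -1.93] T [ 0.099  0.012 -0.043] [-0.09  0.04  1.55  0.    1.55 -2.15] 0.0298638341511088 49.996392130851746
[-0.0006 -0.      0.0233]
```

{"api": "send_rows", "payload": {
  "plan": [
    [[0,0,0.0025],0],
    [[0,0,0.0025],0],
    [[0,0,0.0025],0],
    [[0,0,0.0025],0],
    [[0,0,0],0]
  ]
}}

```text
t: 8.07
tool_pos: [0.5201, 0.0085, 0.1333]
eef_rot: [-0.242, 0.97, 0.0, -0.0]
force: [-0.2, -1.0, -0.9]
grip_width: 0.0301
grasp_force: 50.0
```

```bash
python3 st.py .5203 .0086 .128
```

```text
8.075 [0.5201 0.0085 0.1333] yaw 118.06 q [-2.425e-01  9.702e-01  1.000e-04 -1.000e-04] F [-0.18 -1.04 -0.87] T [0.026 0.075 0.036] [-0.09  0.05  1.56  0.    1.54 -2.15] 0.030141729966038366 49.99644219875336
[-0.0006  0.      0.0133]
```

{"api": "send_rows", "payload": {
  "plan": [
    [[0,0,0.0025],0],
    [[0,0,0.0025],0],
    [[0,0,0.0025],0],
    [[0,0,0.0025],0],
    [[0,0,0],0]
  ]
}}

```text
t: 8.7
tool_pos: [0.5201, 0.0085, 0.1293]
eef_rot: [-0.242, 0.97, 0.0, -0.0]
force: [-0.5, -0.0, -2.3]
grip_width: 0.0302
grasp_force: 50.0
```

```bash
python3 st.py .5203 .0086 .128
```

```text
8.7 [0.5201 0.0085 0.1293] yaw 118.06 q [-2.424e-01  9.702e-01  1.000e-04 -1.000e-04] F [-0.45 -0.04 -2.26] T [ 0.     0.123 -0.009] [-0.09  0.05  1.56  0.    1.53 -2.15] 0.03015108385509149 49.996342062950134
[-0.0006 -0.      0.0032]
```

{"api": "send_rows", "payload": {
  "plan": [
    [[0,0,0.001],0],
    [[0,0,0.001],0],
    [[0,0,0.001],0],
    [[0,0,0.001],0],
    [[0,0,0],0]
  ]
}}

```text
t: 9.32
tool_pos: [0.5202, 0.0085, 0.1278]
eef_rot: [-0.242, 0.97, 0.0, 0.0]
force: [-0.1, 0.8, -1.2]
grip_width: 0.0297
grasp_force: 50.0
```

```bash
python3 st.py .5203 .0086 .128
```

```text
9.325 [0.5202 0.0085 0.1278] yaw 118.06 q [-0.2424  0.9702  0.      0.    ] F [-0.05  0.85 -1.18] T [-0.061  0.213  0.008] [-0.09  0.05  1.57  0.    1.53 -2.15] 0.02970365050066757 49.99645113945007
[-0.0004  0.0001 -0.0004]
```

{"api": "send_rows", "payload": {
  "plan": [
    [[0,0,0.001],0],
    [[0,0,0.001],0],
    [[0,0,0],0],
    [[0,0,0],0]
  ]
}}

```text
t: 9.82
tool_pos: [0.5203, 0.0085, 0.1278]
eef_rot: [-0.242, 0.97, -0.0, 0.0]
force: [-3.1, -0.5, 5.0]
grip_width: 0.03
grasp_force: 50.0
```

```bash
python3 st.py .5203 .0086 .128
```

```text
9.825 [0.5203 0.0085 0.1278] yaw 118.06 q [-2.425e-01  9.702e-01 -1.000e-04  4.000e-04] F [-3.06 -0.48  4.96] T [ 0.013  0.63  -0.043] [-0.09  0.05  1.57  0.    1.53 -2.15] 0.029969218366149346 49.99834656715393
[-0.0001  0.0003 -0.0006]
```

{"api": "send_rows", "payload": {
  "plan": [
    [[0,0,0.001],0],
    [[0,0,0.001],0],
    [[0,0,0.001],0],
    [[0,0,0.001],0],
    [[0,0,0],0]
  ]
}}

```text
t: 10.45
tool_pos: [0.5204, 0.0085, 0.1272]
eef_rot: [-0.242, 0.97, -0.0, 0.001]
force: [-3.4, -0.4, 7.8]
grip_width: 0.0299
grasp_force: 50.0
```

{"api": "send_rows", "payload": {
  "plan": [
    [[0,0,0],0],
    [[0,0,0],0]
  ]
}}

```text
t: 10.7
tool_pos: [0.5204, 0.0085, 0.1272]
eef_rot: [-0.242, 0.97, -0.0, 0.001]
force: [-3.7, 0.4, 8.4]
grip_width: 0.0299
grasp_force: 50.0
```

```bash
python3 st.py .5203 .0086 .128
```

```text
10.7 [0.5204 0.0085 0.1272] yaw 118.07 q [-2.425e-01  9.702e-01 -2.000e-04  7.000e-04] F [-3.75  0.42  8.4 ] T [ 0.033  0.969 -0.004] [-0.09  0.05  1.57  0.    1.52 -2.15] 0.02988923677647742 49.999457001686096
[ 0.      0.0003 -0.0021]
```

{"api": "send_rows", "payload": {
  "plan": [
    [[0.001,0.0005,0.0012],0],
    [[0.001,0.0005,0.0012],0],
    [[0,0,0.0012],0],
    [[0,0,0.0012],0],
    [[0,0,0],0]
  ]
}}

```text
t: 11.32
tool_pos: [0.5203, 0.0085, 0.127]
eef_rot: [-0.242, 0.97, -0.001, 0.002]
force: [-4.9, -0.2, 12.9]
grip_width: 0.0298
grasp_force: 50.0
```

```bash
python3 st.py .5203 .0086 .128
```

```text
11.325 [0.5203 0.0085 0.127 ] yaw 118.07 q [-2.425e-01  9.702e-01 -6.000e-04  1.900e-03] F [-4.93 -0.15 12.86] T [0.09  1.137 0.014] [-0.09  0.05  1.57  0.    1.52 -2.15] 0.029756880233216605 50.00098943710327
[-0.0002  0.0002 -0.0025]
```

{"api": "send_rows", "payload": {
  "plan": [
    [[0.0018,0.001,0],0],
    [[0.0018,0.001,0],0],
    [[0,0,0],0],
    [[0,0,0],0]
  ]
}}

```text
t: 11.82
tool_pos: [0.5199, 0.0085, 0.127]
eef_rot: [-0.242, 0.97, -0.001, 0.003]
force: [-1.2, 0.3, 11.4]
grip_width: 0.0299
grasp_force: 50.0
```

```bash
python3 st.py .5203 .0086 .128
```

```text
11.825 [0.5199 0.0085 0.127 ] yaw 118.06 q [-0.2425  0.9702 -0.001   0.0035] F [-1.16  0.31 11.43] T [ 0.112  0.448 -0.062] [-0.09  0.04  1.57  0.    1.52 -2.15] 0.029869943609271508 50.000333189964294
[-0.001  -0.0001 -0.0024]
```

{"api": "send_rows", "payload": {
  "plan": [
    [[0,0,0.0012],0],
    [[0,0,0.0012],0],
    [[0,0,0.0012],0.1],
    [[0,0,0],0.2],
    [[0,0,0],0.2]
  ]
}}

```text
t: 12.45
tool_pos: [0.5199, 0.0082, 0.1268]
eef_rot: [-0.112, 0.994, -0.001, 0.004]
force: [-3.1, -1.7, 16.2]
grip_width: 0.0299
grasp_force: 50.0
```

```bash
python3 st.py .5203 .0086 .128
```

```text
12.45 [0.5199 0.0082 0.1268] yaw 102.88 q [-1.121e-01  9.937e-01 -9.000e-04  3.800e-03] F [-3.14 -1.66 16.21] T [-0.081  0.82   0.082] [-0.09  0.04  1.57 -0.    1.52 -1.89] 0.029887290904623852 50.00018835067749
[-0.0011  0.0009 -0.0031]
```

{"api": "send_rows", "payload": {
  "plan": [
    [[0,0,0.0002],0.3],
    [[0,0,0.0002],0.3],
    [[0,0,0.0002],0.3],
    [[0,0,0.0002],0.3],
    [[0,0,0],0]
  ]
}}

```text
t: 13.08
tool_pos: [0.5196, 0.0077, 0.1264]
eef_rot: [0.199, 0.98, -0.0, 0.004]
force: [-3.7, -1.2, 15.9]
grip_width: 0.0298
grasp_force: 50.0
```

```bash
python3 st.py .5203 .0086 .128
```

```text
13.075 [0.5196 0.0077 0.1264] yaw 67.0 q [ 1.994e-01  9.799e-01 -2.000e-04  3.600e-03] F [-3.65 -1.16 15.87] T [-0.289  1.01  -0.015] [-0.09  0.04  1.57 -0.    1.52 -1.26] 0.02980088255721245 50.001890659332275
[-0.0007  0.0028 -0.0039]
```

{"api": "send_rows", "payload": {
  "plan": [
    [[0.0012,-0.0006,0.0003],0.3],
    [[0,0,0.0003],0.3],
    [[0,0,0.0003],0.3],
    [[0,0,0.0002],0.3],
    [[0,0,0],0]
  ]
}}

```text
t: 13.7
tool_pos: [0.5189, 0.0076, 0.1261]
eef_rot: [0.492, 0.87, 0.001, 0.003]
force: [-4.4, -2.1, 16.2]
grip_width: 0.0298
grasp_force: 50.0
```

```bash
python3 st.py .5203 .0086 .128
```

```text
13.7 [0.5189 0.0076 0.1261] yaw 31.0 q [4.924e-01 8.703e-01 7.000e-04 3.400e-03] F [-4.37 -2.08 16.21] T [-0.411  1.106  0.038] [-0.09  0.04  1.58 -0.    1.52 -0.63] 0.029760978341302757 50.00250577926636
[ 0.0005  0.0043 -0.0048]
```

{"api": "send_rows", "payload": {
  "plan": [
    [[0.0017,-0.0028,0.0003],0.3],
    [[0,0,0.0003],0.3],
    [[0,0,0.0003],0.3],
    [[0,0,0.0002],0.3],
    [[0,0,0],0]
  ]
}}

```text
t: 14.32
tool_pos: [0.5182, 0.0078, 0.1257]
eef_rot: [0.737, 0.676, 0.002, 0.003]
force: [-4.6, -1.8, 15.9]
grip_width: 0.0298
grasp_force: 50.0
```

```bash
python3 st.py .5203 .0086 .128
```

```text
14.325 [0.5182 0.0078 0.1257] yaw -5.0 q [0.7372 0.6756 0.0024 0.0033] F [-4.63 -1.81 15.9 ] T [-0.286  0.919  0.023] [-0.09  0.04  1.58 -0.    1.51 -0.01] 0.029762134576595427 50.00194251537323
[ 0.0025  0.0052 -0.0058]
```

{"api": "send_rows", "payload": {
  "plan": [
    [[0.0006,-0.0025,0.0003],0.3],
    [[0,0,0.0003],0.3],
    [[0,0,0.0003],0.3],
    [[0,0,0.0002],0.3],
    [[0,0,0],0]
  ]
}}

```text
t: 14.95
tool_pos: [0.5184, 0.0085, 0.1244]
eef_rot: [0.91, 0.415, 0.005, 0.003]
force: [1.1, -0.5, 11.3]
grip_width: 0.0295
grasp_force: 50.0
```

```bash
python3 st.py .5203 .0086 .128
```

```text
14.95 [0.5184 0.0085 0.1244] yaw -40.99 q [0.9099 0.4148 0.0046 0.0025] F [ 1.1  -0.47 11.28] T [-0.119 -0.031  0.063] [-0.09  0.04  1.58  0.    1.51  0.62] 0.029489445989265367 50.00056564807892
[ 0.0032  0.0034 -0.0091]
```

{"api": "send_rows", "payload": {
  "plan": [
    [[0,0,0.0012],0],
    [[0,0,0.001],0],
    [[0,0,0.0003],0.2],
    [[0,0,0.0003],0.3],
    [[0,0,0],0]
  ]
}}

```text
t: 15.58
tool_pos: [0.5184, 0.0085, 0.1238]
eef_rot: [0.956, 0.293, 0.005, 0.002]
force: [-0.1, 0.4, 13.5]
grip_width: 0.0297
grasp_force: 50.0
```

```bash
python3 st.py .5203 .0086 .128
```

```text
15.575 [0.5184 0.0085 0.1238] yaw -55.98 q [0.9562 0.2925 0.005  0.0019] F [-0.09  0.43 13.5 ] T [-0.05   0.203 -0.06 ] [-0.09  0.04  1.58  0.    1.51  0.88] 0.029715582746379848 50.00103235244751
[ 0.0039  0.0025 -0.0105]
```

{"api": "send_rows", "payload": {
  "plan": [
    [[0,0,0.001],0],
    [[0,0,0.0004],0.3],
    [[0,0,0.0003],0.3],
    [[0,0,0.0003],0.3],
    [[0,0,0],0]
  ]
}}

```text
t: 16.2
tool_pos: [0.5185, 0.0086, 0.1235]
eef_rot: [0.998, 0.061, 0.006, 0.001]
force: [0.1, 0.1, 15.1]
grip_width: 0.0298
grasp_force: 50.0
```

```bash
python3 st.py .5203 .0086 .128
```

```text
16.2 [0.5185 0.0086 0.1235] yaw -82.99 q [9.981e-01 6.120e-02 5.500e-03 7.000e-04] F [ 0.1   0.14 15.08] T [-0.052  0.33   0.009] [-0.09  0.04  1.58  0.    1.51  1.36] 0.029751759871971147 50.00149726867676
[ 0.0045  0.0005 -0.0112]
```

{"api": "send_rows", "payload": {
  "plan": [
    [[0,0,0.0005],0.3],
    [[0,0,0.0003],0.3],
    [[0,0,0.0003],0.3],
    [[0,0,0.0003],0.3],
    [[0,0,0],0]
  ]
}}

```text
t: 16.82
tool_pos: [0.5185, 0.0086, 0.1231]
eef_rot: [0.968, -0.25, 0.005, -0.001]
force: [-0.6, 0.9, 15.9]
grip_width: 0.0296
grasp_force: 50.0
```

```bash
python3 st.py .5203 .0086 .128
```

```text
16.825 [0.5185 0.0086 0.1231] yaw -118.98 q [ 0.9682 -0.2503  0.0055 -0.0011] F [-0.65  0.87 15.87] T [ 0.018  0.451 -0.016] [-0.09  0.04  1.58  0.    1.51  1.98] 0.02961266771170779 50.00177979469299
[ 0.0039 -0.0022 -0.0122]
```

{"api": "send_rows", "payload": {
  "plan": [
    [[0,0,0.0005],0.28],
    [[0,0,0.0003],0.28],
    [[0,0,0.0003],0.24],
    [[0,0,0],0],
    [[0,0,0],0]
  ]
}}

```text
t: 17.45
tool_pos: [0.5185, 0.0086, 0.1229]
eef_rot: [0.895, -0.446, 0.005, -0.002]
force: [-1.6, -0.2, 15.4]
grip_width: 0.0299
grasp_force: 50.0
```

```bash
python3 st.py .5203 .0086 .128
```

```text
17.45 [0.5185 0.0086 0.1229] yaw -142.94 q [ 0.8952 -0.4457  0.0052 -0.0022] F [-1.55 -0.17 15.36] T [0.056 0.443 0.009] [-0.09  0.04  1.59  0.    1.51  2.4 ] 0.02988066618919804 50.00170290470123
[ 0.0027 -0.0035 -0.0128]
```

{"api": "send_rows", "payload": {
  "plan": [
    [[0,0,-0.002],0],
    [[0,0,-0.002],0],
    [[0,0,-0.002],0],
    [[0,0,0],0],
    [[0,0,0],0]
  ]
}}

```text
t: 18.08
tool_pos: [0.5185, 0.0086, 0.1238]
eef_rot: [0.895, -0.446, 0.005, -0.002]
force: [0.1, -1.0, 10.8]
grip_width: 0.0296
grasp_force: 50.0
```

```bash
python3 st.py .5203 .0086 .128
```

```text
18.075 [0.5185 0.0086 0.1238] yaw -142.94 q [ 0.8952 -0.4457  0.0048 -0.0021] F [ 0.1  -1.04 10.81] T [ 0.002 -0.013 -0.004] [-0.09  0.04  1.58  0.    1.51  2.4 ] 0.029596744431239445 49.999961256980896
[ 0.0028 -0.0036 -0.0105]
```

{"api": "send_rows", "payload": {
  "plan": [
    [[0,0,-0.002],0],
    [[0,0,-0.002],0],
    [[0,0,-0.001],0],
    [[0,0,0],0],
    [[0,0,0],0]
  ]
}}

```text
t: 18.7
tool_pos: [0.5184, 0.0086, 0.1255]
eef_rot: [0.895, -0.446, 0.005, -0.002]
force: [0.5, 0.2, 8.8]
grip_width: 0.0296
grasp_force: 50.0
```

```bash
python3 st.py .5203 .0086 .128
```

```text
18.7 [0.5184 0.0086 0.1255] yaw -142.94 q [ 0.8952 -0.4457  0.0047 -0.0021] F [0.5  0.16 8.79] T [ 0.045 -0.118  0.023] [-0.09  0.04  1.58  0.    1.51  2.4 ] 0.02963886988253047 49.99954283237457
[ 0.0029 -0.0037 -0.0063]
```

{"api": "send_rows", "payload": {
  "plan": [
    [[0,0,-0.002],0],
    [[0,0,-0.001],0],
    [[0,0,-0.001],0],
    [[0,0,0],0],
    [[0,0,0],0]
  ]
}}

```text
t: 19.32
tool_pos: [0.5184, 0.0086, 0.1268]
eef_rot: [0.895, -0.446, 0.005, -0.002]
force: [1.6, -0.1, 9.2]
grip_width: 0.0296
grasp_force: 50.0
```

```bash
python3 st.py .5203 .0086 .128;  python3 - <<'E'
from plant import eyes
from h import *
s=eyes.capture('scene');pickle.dump(s,open('p3.pkl','wb'))
cv2.imwrite('pics/c5.png',cv2.resize(s['img'][140:216,250:326],(570,570),interpolation=cv2.INTER_CUBIC))
print([proj(s,[.5185,.0086,z]) for z in(.071,.111,.116)])
E
```

```text
19.325 [0.5184 0.0086 0.1268] yaw -142.94 q [ 0.8952 -0.4457  0.0046 -0.0021] F [ 1.56 -0.15  9.19] T [ 0.045 -0.243  0.034] [-0.09  0.04  1.58  0.    1.51  2.4 ] 0.029589870402202966 49.999253153800964
[ 0.0029 -0.0037 -0.0029]
[array([287.33974834, 193.6072176 ]), array([288.2533969 , 180.66228208]), array([288.37070912, 178.99655127])]
```

View pics/c5.png

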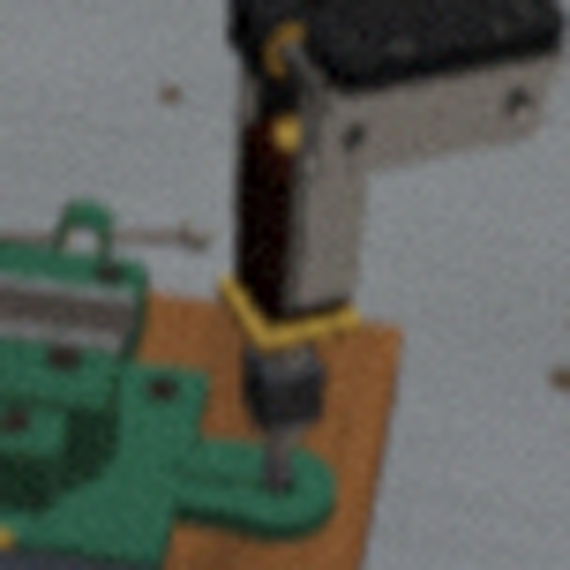

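The picture shows the socket fully down over the head, with the key upright at crop (285,390) and no slip in the grip. The screw is springing back up as I ease off, so I'll keep easing until unloaded, then release.

{"api": "send_rows", "payload": {
  "plan": [
    [[0,0,-0.0015],0],
    [[0,0,-0.001],0],
    [[0,0,-0.001],0],
    [[0,0,0],0],
    [[0,0,0],0]
  ]
}}

```text
t: 20.0
tool_pos: [0.5183, 0.0086, 0.1277]
eef_rot: [0.895, -0.446, 0.004, -0.002]
force: [2.2, 0.2, 7.6]
grip_width: 0.0301
grasp_force: 50.0
```

```bash
python3 st.py .5203 .0086 .128
```

```text
20.0 [0.5183 0.0086 0.1277] yaw -142.94 q [ 0.8952 -0.4457  0.0045 -0.002 ] F [2.16 0.18 7.58] T [-0.03  -0.374  0.029] [-0.09  0.04  1.58  0.    1.52  2.4 ] 0.03009980782883478 49.99868452548981
[ 0.003  -0.0039 -0.0006]
```

{"api": "send_rows", "payload": {
  "plan": [
    [[0.0009,-0.0012,-0.0015],0],
    [[0,0,-0.001],0],
    [[0,0,0],0],
    [[0,0,0],0]
  ]
}}

```text
t: 20.5
tool_pos: [0.5182, 0.0086, 0.1277]
eef_rot: [0.895, -0.446, 0.003, -0.002]
force: [3.8, -0.2, 5.3]
grip_width: 0.0294
grasp_force: 50.0
```

```bash
python3 st.py .5203 .0086 .128
```

```text
20.5 [0.5182 0.0086 0.1277] yaw -142.94 q [ 0.8951 -0.4458  0.0035 -0.0016] F [ 3.82 -0.16  5.34] T [ 0.01  -0.962  0.075] [-0.09  0.04  1.58  0.    1.52  2.4 ] 0.02940563776460402 49.998119473457336
[ 0.0031 -0.0041 -0.0007]
```

{"api": "send_rows", "payload": {
  "plan": [
    [[0.0015,-0.002,-0.001],0],
    [[0.0015,-0.002,-0.001],0],
    [[0,0,0],0],
    [[0,0,0],0]
  ]
}}

```text
t: 21.0
tool_pos: [0.5186, 0.0086, 0.1278]
eef_rot: [0.895, -0.446, 0.002, -0.001]
force: [1.2, -0.2, 5.8]
grip_width: 0.0297
grasp_force: 50.0
```

```bash
python3 st.py .5203 .0086 .128
```

```text
21.0 [0.5186 0.0086 0.1278] yaw -142.94 q [ 8.952e-01 -4.457e-01  1.600e-03 -6.000e-04] F [ 1.21 -0.15  5.78] T [ 0.003 -0.324 -0.015] [-0.09  0.04  1.57 -0.    1.52  2.4 ] 0.02967227652534331 49.99841272830963
[ 0.0026 -0.0034 -0.0006]
```

{"api": "send_rows", "payload": {
  "plan": [
    [[0.0006,-0.0008,-0.0015],0],
    [[0.0003,-0.0004,-0.001],0],
    [[0,0,0],0],
    [[0,0,0],0]
  ]
}}

```text
t: 21.5
tool_pos: [0.5185, 0.0087, 0.1277]
eef_rot: [0.895, -0.446, 0.001, -0.0]
force: [4.0, -1.9, 3.2]
grip_width: 0.0298
grasp_force: 50.0
```

```bash
python3 st.py .5203 .0086 .128
```

```text
21.5 [0.5185 0.0087 0.1277] yaw -142.94 q [ 8.952e-01 -4.457e-01  6.000e-04 -2.000e-04] F [ 4.   -1.89  3.17] T [-0.124 -0.819 -0.024] [-0.09  0.05  1.57 -0.    1.53  2.4 ] 0.029763781924426087 49.99703228473663
[ 0.0029 -0.0035 -0.0006]
```

{"api": "send_rows", "payload": {
  "plan": [
    [[0.0023,-0.0014,-0.0008],0],
    [[0,0,0],0],
    [[0,0,0],0]
  ],
  "grip_force": 15
}}

```text
t: 21.88
tool_pos: [0.5187, 0.0086, 0.1278]
eef_rot: [0.895, -0.446, -0.001, -0.0]
force: [2.5, 0.2, 1.7]
grip_width: 0.03
grasp_force: 15.0
```

```bash
python3 st.py .5203 .0086 .128
```

```text
21.875 [0.5187 0.0086 0.1278] yaw -142.93 q [ 8.952e-01 -4.457e-01 -5.000e-04 -0.000e+00] F [2.54 0.16 1.71] T [ 0.106 -0.496  0.013] [-0.09  0.05  1.57  0.    1.53  2.4 ] 0.029952781974542642 14.998422414064407
[ 0.0025 -0.0033 -0.0006]
```

{"api": "send_rows", "payload": {
  "plan": [
    [[0.0008,-0.0012,0],0],
    [[0,0,0],0],
    [[0,0,0],0]
  ]
}}

```text
t: 22.25
tool_pos: [0.5189, 0.0086, 0.1278]
eef_rot: [0.895, -0.446, -0.001, 0.0]
force: [-0.1, 0.1, 2.4]
grip_width: 0.0299
grasp_force: 15.0
```

{"api": "send_rows", "payload": {
  "plan": [
    [[0,0,0],0],
    [[0,0,0],0],
    [[0,0,0],0],
    [[0,0,0],0],
    [[0,0,0],0]
  ],
  "grip": 1
}}

```text
t: 22.88
tool_pos: [0.5195, 0.0084, 0.128]
eef_rot: [0.895, -0.446, -0.0, 0.0]
force: [0.1, -0.2, 0.4]
grip_width: 0.0766
grasp_force: 0.0
```

{"api": "send_rows", "payload": {
  "plan": [
    [[0,0,0],0],
    [[0,0,-0.05],0],
    [[0,0,-0.1],0],
    [[0,0,-0.12],0],
    [[0,0,0],0]
  ]
}}

```text
t: 23.5
tool_pos: [0.5219, 0.0082, 0.2414]
eef_rot: [0.895, -0.446, 0.005, -0.002]
force: [-0.1, -0.3, -0.3]
grip_width: 0.094
grasp_force: 0.0
```

```bash
python3 st.py
python3 - <<'E'
from plant import eyes
from h import *
s=eyes.capture('scene');t=eyes.capture('top');pickle.dump((s,t),open('p4.pkl','wb'))
cv2.imwrite('pics/c6.png',cv2.resize(s['img'][120:280,200:400],(750,600),interpolation=cv2.INTER_CUBIC))
print([proj(s,[.5195,.0086,z]) for z in(.071,.179)])
E
```

```text
23.5 [0.5219 0.0082 0.2414] yaw -142.93 q [ 0.8952 -0.4457  0.0047 -0.0019] F [-0.11 -0.3  -0.27] T [0.099 0.104 0.014] [-0.09  0.01  1.38  0.    1.74  2.4 ] 0.09396402854732029 0.0
[array([287.24166586, 193.86970246]), array([289.80842867, 157.29475845])]
```

View pics/c6.png

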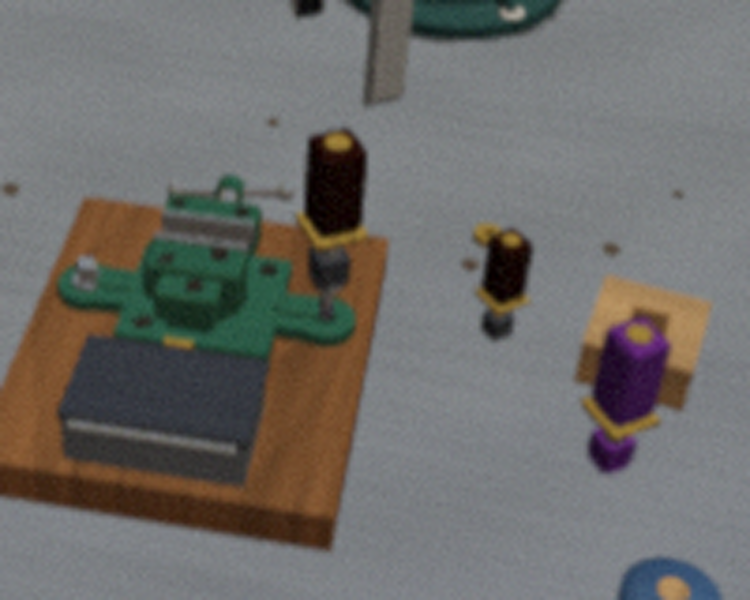

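The picture shows the key standing alone and upright on the screw, with its top disc at scene (289.6,157.6) against (289.8,157.3) predicted. The gripper is clear of it. The screw went 4.9 mm down against 2.4 mm of spring sink, so about 2.5 mm was cut, roughly 0.7 turn. Handing in.

{"api": "send_rows", "payload": {
  "plan": [
    [[0,0,0],0],
    [[0,0,0],0],
    [[0,0,0],0]
  ]
}}

```text
t: 23.98
tool_pos: [0.5192, 0.0085, 0.2351]
eef_rot: [0.895, -0.446, -0.001, 0.0]
force: [-0.5, -0.4, -0.1]
grip_width: 0.0937
grasp_force: 0.0
```

```bash
python3 -c "
from plant import job
print(job.close_job())"
```

```text
the job is handed in; nothing more can be done
None
```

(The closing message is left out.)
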